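Hover the toy-camera top over its dowels

ROBOT

A 6-joint arm with a two-finger parallel gripper is mounted at the origin on the work surface. World frame = base frame: x ahead of the robot, y to its left, z up, the work surface at z = 0. Lengths are in mm, angles in degrees, forces in N, time in s.
With the tool pointing down it reaches from about 350 to 850 mm from the base axis. Payload 8.1 kg.
Tool frame: the origin (TCP) lies between the finger pads; the fingertips stand 17 mm ahead of it and the grasp point (between the pads) lies 2 mm behind it; z points along the fingers, y is the line along which they close (so a half turn about z gives the same grasp; the last joint's range is limited). The gripper opens to 85 mm and grips with 20 to 120 N. Pads are 22 mm wide; open, the fingers measure 114 mm over their backs; the gripper's body (76 mm by 85 mm) begins 54 mm behind the grasp point. The pads swing forward as they close: fully open they stand 13 mm farther back than shut.
Start: joints at [64.091, 7.471, 85.268, -0, 87.261, -4.893], TCP at [215.157, 560.101, 248.292] pointing down, gripper open.
Joint ranges: [-169.43, 169.43], [-51.17, 129.36], [1.28, 143.12], [-76.62, 256.62], [0, 156.53], [-152.29, 152.29]. Speed limits (degrees/s): [136.94, 136.94, 159.86, 180, 180, 180].

INTERFACE

Orientations are given as [roll, pitch, yaw] about the fixed x, y, z axes, in that order (R = Rz(yaw) Ry(pitch) Rx(roll)).
In Python, from bench import sense, snapshot, hand_in, trace, place_of gives the robot as it stands.
- The arm moves only by the shell command python3 -m handwheel 'ROWS' [FORCE]. ROWS is JSON, a list of rows, each a list of 7 numbers: the opening, from -1 (shut) to 1 (fully open), then the shift along the tool's x, y, z in cm, then the turn, a rotation vector about the tool's x, y, z in rad. A call has 1 to 12 rows; each row shifts and turns the commanded pose from where the row before left it, along the tool's axes as they then stand; what a row does not reach is not made up. A row lasts 1/12 s, in which the tool goes at most 41.7 mm and 7.16 degrees, less where a joint would pass 70% of its speed; a pose out of reach is approached as far as the arm can. A call with a gripper value outside its range is refused whole. The fingers move at their own pace and stop on an object; FORCE is the grip in N (left out, the last holds). Time passes only in rows, so rows that do not move let the fingers close. It gives the time, the measured TCP pose, the force, the opening and the grip force at its end, in the units of the state.
- sense(): the state, without advancing time (a new reading comes with each control period).
- snapshot(name): name is "side" or "top"; returns a dict with "image" (420x560x3 uint8, red, green, blue), "intrinsics" (3x3 intrinsics, pixels), "k1" (the pictures are not rectified: a ray, as slopes to the right and down, at radius r is drawn at 1 + k1 r^2 times it, then the intrinsics apply), "R" (3x3) and "t" (3): a world point X has camera coordinates R X + t. Camera axes: x right, y down, z forward; pixel columns grow to the right and rows downward; lengths in mm; the calibration is good to about 2 mm. A picture is of the moment at which its call begins. There is no depth.
- hand_in(): hands the job in; it is judged then, once.
Trained networks look in a picture, given as the dict that the camera call returned (one of the last four; its "shot" number tells which), for a name from the list of things; names that differ only in an ending like _2 or _b are one class to them, and where a whole thing is asked for, a point or a joint stands for the part that bears it (a point fixed in the world has none). Each returns a list of dicts, best first, with "conf" (0 to 1); they miss things now and then, are a little off and sometimes report something else, mostly with a low value. They report only what shows in the picture. A call takes as long as a camera call.
- trace(picture, query): "pixels" (420x560 bool, what is visible of it).
- place_of(picture, query): "location" ([x, y, z] in mm, in world coordinates, good to about 4 mm: a listed point, or the origin of a listed thing).
The state is a dict: "time": time; "joint_pos": joint angles; "qd": joint speeds; "joint_efforts": joint torques, N m; "tool_pos": TCP position; "tcp_rot": TCP orientation; "ft_force": force on the tool from outside, world axes, zero at the start; "wrist_torque": the same for the moment, N m; "finger_gap": finger opening in mm; "grip_force": force on a finger pad.
Only numpy, scipy, OpenCV 4.12 (cv2) and the standard library are available. Lean on these libraries where they do the work, as an engineer would, in place of code of your own. Each camera call takes 0.05 s, during which the arm holds its last target. There are 200 camera calls.

TASK

First clamp the toy-camera body in the green fixture: turn the red knob clockwise until it clicks past its detent and rests at its stop. Then pick up the pale wooden camera top with the two holes, carry it well above the standing boards without touching them, and finish while holding it still and level over the camera body, its two holes lined up over the two dowels and its underside about 10 mm above the dowel tips, so that the fit can be checked before gluing; never let it touch the fixture, do not let go, and leave everything else where it is.

Things in the scene. Friction and masses are not known exactly. Their poses are not given: they have to be found in the camera images.
- clampknob (a joint): Angle of the red clamping knob in rad: 0 = open, grows clockwise seen from above, hard stop at 1.2. An over-centre detent resists with up to about 0.3 N m, pushing the knob back towards 0, until its crest at 0.7 rad; past it the detent drives the knob on to the stop at 1.2, where it stays by itself (clicked).
- clampknob_grip (a point): Grip point of the red knob, on its vertical axis, 52 mm above the table. Upright grip bar 57 mm long (this frame's x, turning with the knob), 14 mm thick (y), from 7 mm above to 23 mm below this point; below it a disc of diameter 60 mm, 8 mm thick, on an aluminium foot of diameter 84 mm. z up. It stands 140 mm from the dowels' middle, along +y of dowel_tips.
- dowel_tips (a point): Midway between the tips of the two dark upright dowels (diameter 10 mm, 64 mm apart along this frame's y, 12 mm tall), 67 mm above the table; z up. Under it the pale camera body, 44 (x) by 100 (y) by 40 mm high, on a green base board 15 mm thick, 130 (x) by 250 mm (y), all fixed to the table, left or right of the standing boards.
- top_center (a point): Centre of the pale wooden camera top, a loose block 44 (x) by 100 (y) by 30 mm high (z up), 60 to 130 g, with two upright through holes of diameter 17 mm at y = -32 and +32 mm; either way round fits. It lies flat on the blue board, across the standing boards from the fixture. The origin is 15 mm above its underside, 23 mm above the table.
- walnut_center (a point): Centre of a dark walnut block of the same size without holes, lying on the blue board too, at least 105 mm from the camera top, centre to centre. Not wanted: leave it alone.
- rack: Boards standing on edge in a fixed rack between the blue board and the fixture: 250 mm along x, 70 mm along y, tallest board 130 mm above the table. Origin at the centre of its underside. Do not touch.
- fixture: The green fixture as a whole (base board, camera body, dowels, with knob and jaw); origin at the centre of the base board's underside, on the table; same axes as dowel_tips.
- board: Blue board, 240 mm (x) by 200 mm (y) by 8 mm, fixed to the table; origin at the centre of its underside.
- top: The camera top again, origin at the centre of its underside.
- glue: White glue bottle, 52 mm in diameter, 160 mm tall, upright, beyond the boards; origin at its foot. Leave alone.
- toycam: Finished toy camera, 40 by 90 by 62 mm; origin under its centre. Leave alone.
- clamp: Black and red bar clamp, about 290 by 120 mm, 26 mm high, lying to the left; origin under its bar's middle. Leave alone.
- hammer: Hammer 270 mm long lying to the right; origin below its middle. Leave alone.
- mug: White mug, 80 mm in diameter, 95 mm tall; origin at its foot. Leave alone.

How it is judged:
By the outcome, as a careful person would: the job done as asked, in the order asked, and still so for the second after the job is handed in, while the arm keeps its last pose, push and grip.
It also fails if it takes over 67 s, if anything falls off the work surface, if the arm or the gripper's body presses on something with over 40 N, if the wrist force passes 120 N, or if a joint passes its speed limit or range.

## Working session

There is one attempt and no reset: what is moved stays moved. The work goes in short steps, Python scripts to look and compute and a shell command to move; the robot and the scene stay as the last step left them, time stands still between calls to the robot, and variables do not carry over. Pictures are saved under pics/ and viewed, at most 10 in all, crops included, and the job is handed in when it is done.

```bash
mkdir -p pics
cat > h.py <<'E'
import numpy as np, cv2
from bench import sense, snapshot, trace, place_of
def save(s,n,crop=None,f=1):
    im=s["image"][:,:,::-1]
    if crop: im=im[crop[1]:crop[3],crop[0]:crop[2]]
    cv2.imwrite("pics/"+n,cv2.resize(im,None,fx=f,fy=f,interpolation=cv2.INTER_CUBIC))
def ray(s,uv,z):
    K=np.array(s["intrinsics"]);uv=np.atleast_2d(np.array(uv,float))
    d=np.array([s["k1"],0,0,0,0],float)
    p=cv2.undistortPoints(uv[:,None],K,d)[:,0]
    R=np.array(s["R"]);t=np.array(s["t"]);c=-R.T@t
    D=np.c_[p,np.ones(len(p))]@R
    return c+D*((z-c[2])/D[:,2])[:,None]
def proj(s,X):
    K=np.array(s["intrinsics"]);R=np.array(s["R"]);t=np.array(s["t"])
    return cv2.projectPoints(np.atleast_2d(np.array(X,float)),cv2.Rodrigues(R)[0],t.astype(float),K,np.array([s["k1"],0,0,0,0],float))[0][:,0]
E
python3 - <<'E'
from h import *
np.set_printoptions(precision=1,suppress=True)
for n in("top","side"):
    s=snapshot(n); save(s,n+"0.png")
    print(n,"cam",-np.array(s["R"]).T@s["t"])
    for q in("clampknob_grip","dowel_tips","top_center","walnut_center","rack","fixture","board","glue","toycam","clamp","hammer","mug"):
        r=place_of(s,q)
        print(q,[(round(a["conf"],2),np.array(a["location"])) for a in r[:2]])
st=sense(); print(st["tool_pos"],st["tcp_rot"],st["finger_gap"],st["time"])
E
```

```text
top cam [ 362.2   11.4 1520.4]
clampknob_grip [(0.8, array([563.1, 328.8,  55.3]))]
dowel_tips [(0.85, array([576.7, 189.5,  66.3])), (0.65, array([578.2,  -2.8,  -0.1]))]
top_center [(0.73, array([ 575.3, -280.9,   24.4]))]
walnut_center [(0.95, array([ 450.6, -252.2,   25.5]))]
rack [(0.93, array([580.6,  -6. ,   2.9])), (0.31, array([ 780. , -150.9,    3.1]))]
fixture [(0.93, array([569.3, 243.9,  -1.2]))]
board [(0.76, array([ 515.5, -278. ,   -1. ]))]
glue [(0.85, array([780.8,  38.3,   1.6]))]
toycam [(0.68, array([ 778.9, -150.3,   -0.3]))]
clamp [(0.73, array([ 513.6, -280.7,   -0.5])), (0.57, array([574.5, 500. ,  -2.8]))]
hammer [(0.73, array([ 573.3, -511.1,   -4. ])), (0.24, array([ 572.3, -277.6,    4.9]))]
mug [(0.97, array([760.7, 166.7,  -0.5]))]
side cam [ 106.3 -775.7  899.4]
clampknob_grip []
dowel_tips [(0.78, array([582. , 193.8,  65.5])), (0.72, array([ 574.2, -281.4,   24. ]))]
top_center [(0.9, array([ 574.5, -282.7,   22. ])), (0.45, array([ 779.1, -153. ,    1.4]))]
walnut_center [(0.79, array([ 452. , -258.7,   23.2]))]
rack [(0.71, array([578.8,  -6.6,  -2.5]))]
fixture [(0.8, array([575.5, 251.5,   0.3]))]
board [(0.84, array([ 515.9, -285.4,   -0.1]))]
glue [(0.61, array([788.2,  32.6,   2.7]))]
toycam [(0.59, array([ 778.3, -152.1,   -3.1]))]
clamp [(0.86, array([576. , 495.5,   2.2]))]
hammer [(0.76, array([ 569.1, -508.1,   -4.2]))]
mug [(0.78, array([757.9, 161.8,   3.4])), (0.66, array([564.3, 334. ,  50. ]))]
[215.1 560.1 248.3] [-180.    0.  159.] 85.32896467030342 1.3
```

View pics/top0.png

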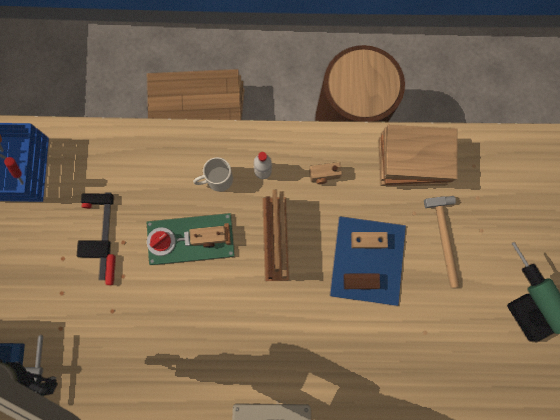

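View pics/side0.png

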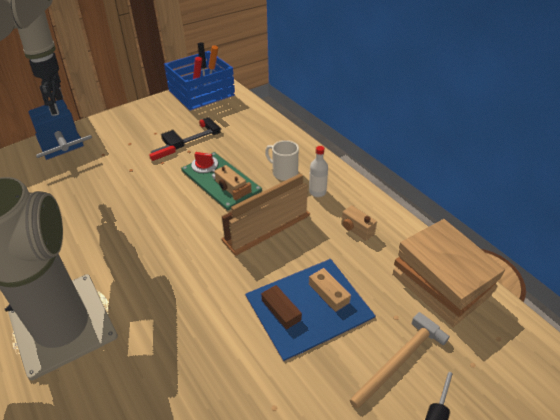

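The top view shows the knob at about (160,241), dowels near (193,238) and (224,236), the holed top at (370,240), walnut at (362,281) and the rack at x≈265–287. The side view shows the same layout. Next I'll zoom in to get the angles.

Run:
```python
from h import *
np.set_printoptions(precision=1,suppress=True)
s=snapshot("top")
a=s["image"][205:275,140:245,::-1]; b=s["image"][205:310,325:415,::-1]
a=cv2.resize(a,None,fx=5,fy=5,interpolation=cv2.INTER_CUBIC);b=cv2.resize(b,None,fx=2.5,fy=2.5,interpolation=cv2.INTER_CUBIC)
c=np.zeros((350,525+225,3),np.uint8);c[:,:525]=a;c[:b.shape[0],525:]=b
cv2.imwrite("pics/z1.png",c)
hsv=cv2.cvtColor(s["image"],cv2.COLOR_RGB2HSV)
for q,z in(("top_center",38),("fixture",15),("walnut_center",38)):
  r=trace(s,q)
  if r:
    m=r[0]["pixels"].astype(np.uint8); ct=max(cv2.findContours(m,0,2)[0],key=cv2.contourArea)[:,0]
    w=ray(s,ct,z); R=cv2.minAreaRect(w[:,:2].astype(np.float32)); print(q,r[0]["conf"],R)
# red pixels of knob
m=((hsv[...,0]<8)|(hsv[...,0]>172))&(hsv[...,1]>170)&(hsv[...,2]>90); mm=np.zeros_like(m);mm[215:270,140:185]=m[215:270,140:185]
v,u=np.nonzero(mm);w=ray(s,np.c_[u,v],55)[:,:2];print("red",len(w),w.mean(0),cv2.minAreaRect(w.astype(np.float32)))
```

```text
top_center 0.78 ((572.1382446289062, -281.6480407714844), (104.63500213623047, 50.1014518737793), 89.09400939941406)
fixture 0.76 ((572.807861328125, 247.05337524414062), (131.32147216796875, 250.4954376220703), 6.667259693145752)
walnut_center 0.84 ((454.24639892578125, -254.77932739257812), (48.48737335205078, 107.19892883300781), 0.8317340016365051)
red 238 [557.7 325.5] ((558.5980224609375, 325.8822326660156), (52.00806427001953, 54.019554138183594), 0.7450578212738037)
```

View pics/z1.png

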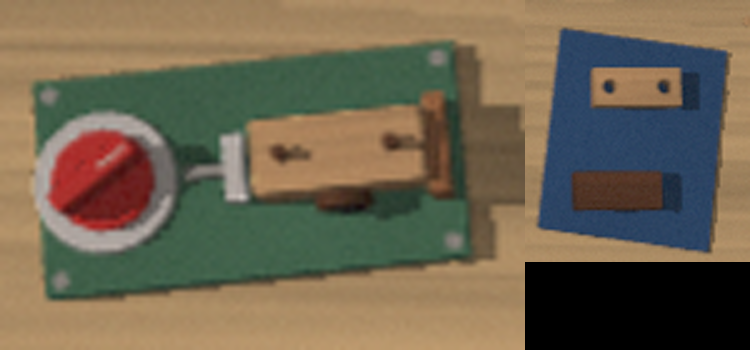

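The zoom shows the dowels at crop (283,153) and (393,142), the holes at (609,87) and (664,87), and the knob bar running diagonally from (62,210) to (138,146). I'll turn these into world positions.

```bash
cat >> h.py <<'E'
def darkblob(s,X,rad=4,name="top"):
    "subpixel centroid of dark pixels about the projection of X"
    g=cv2.cvtColor(s["image"],cv2.COLOR_RGB2GRAY).astype(float)
    u,v=proj(s,X)[0];U,V=np.meshgrid(np.arange(560),np.arange(420))
    m=np.hypot(U-u,V-v)<rad; w=np.clip(np.percentile(g[m],60)-g,0,None)*m
    return np.array([(w*U).sum()/w.sum(),(w*V).sum()/w.sum()])
E
python3 - <<'E'
from h import *
np.set_printoptions(precision=1,suppress=True)
s=snapshot("top")
c=lambda x,y,f,ox,oy:[(x+.5)/f-.5+ox,(y+.5)/f-.5+oy]
d=ray(s,[c(281,153,5,140,205),c(392,142,5,140,205)],67)
def ang(p): q=p[0]-p[1]; return np.degrees(np.arctan2(q[1],q[0]))-90
print("dowels",d,d.mean(0),np.linalg.norm(d[0]-d[1]),ang(d))
y=(d[0]-d[1]);y/=np.linalg.norm(y);print("knob by dowels",d.mean(0)+140*y)
h=ray(s,[c(609-525,87,2.5,325,205),c(664-525,87,2.5,325,205)],38)
print("holes",h,h.mean(0),np.linalg.norm(h[0]-h[1]),ang(h))
hb=np.array([darkblob(s,x,3.5) for x in h]);h=ray(s,hb,38);print("blob",h.mean(0),np.linalg.norm(h[0]-h[1]),ang(h))
# foot disc ring (light grey)
b=ray(s,[c(62,210,5,140,205),c(138,146,5,140,205),c(104,181,5,140,205)],59);q=b[1]-b[0];print("bar",b,np.linalg.norm(q),np.degrees(np.arctan2(q[1],q[0])))
# side view
s=snapshot("side");save(s,"z2.png",(180,140,270,210),6)
k=d.mean(0)+140*y;k[2]=52;print(proj(s,[k,d[0],d[1]]))
pd=trace(s,"clampknob_grip");print(len(pd))
E
```

```text
dowels [[574.9 221.6  67. ]
 [582.1 158.6  67. ]] [578.5 190.1  67. ] 63.39631460488763 6.500989237084681
knob by dowels [562.6 329.2  67. ]
holes [[ 572.8 -247.7   38. ]
 [ 573.7 -311.7   38. ]] [ 573.3 -279.7   38. ] 64.05641434698222 0.8060209026145486
blob [ 573.7 -278.8   38. ] 63.45611523804942 0.6369827243293997
bar [[541.6 345.8  59. ]
 [579.  304.5  59. ]
 [558.6 322.9  59. ]] 55.67112139166942 -47.77122523037049
[[203.1 155.3]
 [222.9 167.3]
 [235.7 177.3]]
1
```

View pics/z2.png

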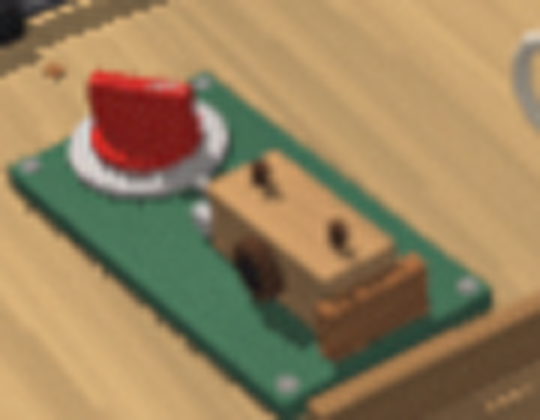

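The side view shows the knob standing upright at crop (142,120), dowel tips at (262,165) and (338,228), matching the projections. Moving to above the knob.

```bash
python3 -m handwheel '[[1,-3.4,-0.76,0.5,0,0,0],[1,-3.4,-0.76,0.5,0,0,0],[1,-3.4,-0.76,0.5,0,0,0],[1,-3.4,-0.76,0.5,0,0,0],[1,-3.4,-0.76,0.5,0,0,0],[1,-3.4,-0.76,0.5,0,0,0],[1,-3.4,-0.76,0.5,0,0,0],[1,-3.4,-0.76,0.5,0,0,0],[1,-3.4,-0.76,0.5,0,0,0],[1,-3.4,-0.76,0.5,0,0,0],[1,-3.4,-0.76,0.5,0,0,0],[1,-3.3,-0.76,0.5,0,0,0]]' 60
python3 - <<'E'
from h import *
np.set_printoptions(precision=1,suppress=True)
s=snapshot("side")
p=ray(s,[[195.2,152.1],[211.4,154.2]],59);q=p[1]-p[0];print(p,p.mean(0),np.linalg.norm(q),np.degrees(np.arctan2(q[1],q[0])))
E
```

```text
time: 2.65
tool_pos: [563.8, 327.7, 188.1]
tcp_rot: [180.0, 0.0, 159.0]
ft_force: [0.2, 0.0, -0.2]
finger_gap: 85.5
grip_force: 0.0
[[546.3 350.   59. ]
 [582.6 310.3  59. ]] [564.4 330.2  59. ] 53.8183096776817 -47.60660170743706
```

```bash
python3 -m handwheel '[[1,0,0,0,0,0,0.093],[1,0,0,0,0,0,0.093],[1,0,0,0,0,0,0.093],[1,0,0,0,0,0,0.093],[1,0,0,0,0,0,0.093],[1,0.19,0.06,2.2,0,0,0],[1,0,0,2.4,0,0,0],[1,0,0,2.2,0,0,0],[1,0,0,2,0,0,0],[1,0,0,0,0,0,0]]' 60
python3 - <<'E'
from h import *
s=snapshot("side");save(s,"k1.png",(150,90,270,210),5)
E
```

```text
time: 3.53
tool_pos: [558.4, 329.4, 94.7]
tcp_rot: [-179.5, -0.1, 132.3]
ft_force: [-1.5, -1.2, -0.9]
finger_gap: 85.5
grip_force: 0.0
```

View pics/k1.png

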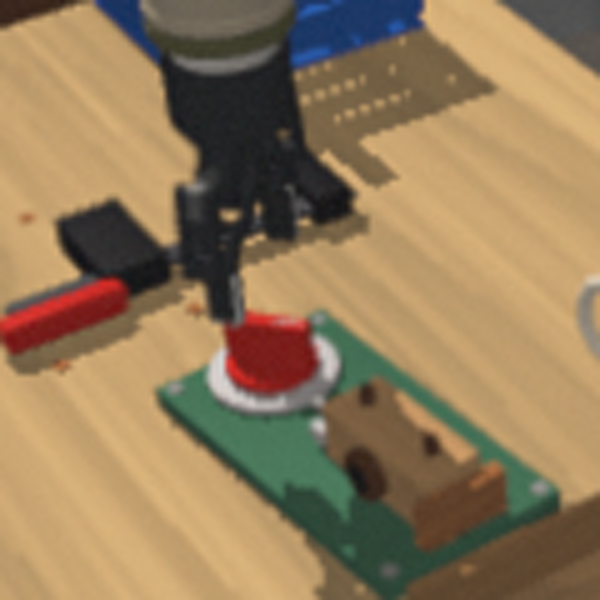

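The picture shows the open fingers at (225,280) and (280,200), either side of the bar and above it. I'll let the arm settle and read its pose.

```bash
python3 -m handwheel '[[1,0,0,0,0,0,0],[1,0,0,0,0,0,0],[1,0,0,0,0,0,0]]'
```

```text
time: 3.83
tool_pos: [562.8, 331.4, 102.7]
tcp_rot: [179.8, 0.1, 132.3]
ft_force: [0.0, 0.8, -0.4]
finger_gap: 85.2
grip_force: 0.0
```

```bash
python3 -m handwheel '[[1,-0.1,-0.1,0.9,0,0,0],[1,0,0,0.9,0,0,0],[1,0,0,0.9,0,0,0],[1,0,0,0.9,0,0,0],[1,0,0,0.9,0,0,0],[1,0,0,0.4,0,0,0],[1,0,0,0,0,0,0],[1,0,0,0,0,0,0],[1,0,0,0,0,0,0]]'
```

```text
time: 4.58
tool_pos: [561.8, 329.6, 51.7]
tcp_rot: [180.0, 0.0, 132.3]
ft_force: [1.0, 0.7, -0.0]
finger_gap: 85.2
grip_force: 0.0
```

```bash
python3 -m handwheel '[[-1,0,0,0,0,0,0],[-1,0,0,0,0,0,0],[-1,0,0,0,0,0,0],[-1,0,0,0,0,0,0],[-1,0,0,0,0,0,0],[-1,0,0,0,0,0,0],[-1,0,0,0,0,0,0],[-1,0,0,0,0,0,0],[-1,0,0,0,0,0,0],[-1,0,0,0,0,0,0]]' 50
```

```text
time: 5.42
tool_pos: [562.5, 330.4, 51.9]
tcp_rot: [179.8, 0.0, 132.3]
ft_force: [5.3, 3.8, -2.1]
finger_gap: 13.1
grip_force: 53.5
```

```bash
python3 -m handwheel '[[-1,0,0.1,0,0,0,0.05],[-1,0,0,0,0,0,0.07],[-1,0,0,0,0,0,0.07],[-1,0,0,0,0,0,0.07],[-1,0,0,0,0,0,0.07],[-1,0,0,0,0,0,0.07],[-1,0,0,0,0,0,0.07],[-1,0,0,0,0,0,0.07],[-1,0,0,0,0,0,0.07],[-1,0,0,0,0,0,0.07]]' 70; python3 -c "
from bench import sense;print(sense()['wrist_torque'])"
```

```text
time: 6.25
tool_pos: [562.2, 330.4, 51.9]
tcp_rot: [180.0, -0.0, 93.2]
ft_force: [-1.5, -0.4, 3.7]
finger_gap: 12.7
grip_force: 71.3
[0.00980778 0.60394287 0.04682953]
```

```bash
python3 -m handwheel '[[-1,0,0,0,0,0,0.07],[-1,0,0,0,0,0,0.07],[-1,0,0,0,0,0,0.07],[-1,0,0,0,0,0,0.07],[-1,0,0,0,0,0,0.07],[-1,0,0,0,0,0,0.07],[-1,0,0,0,0,0,0.07],[-1,0,0,0,0,0,0.03],[-1,0,0,0,0,0,0],[-1,0,0,0,0,0,0]]' 70; python3 -c "
from bench import sense;print(sense()['wrist_torque'])"
```

```text
time: 7.08
tool_pos: [561.8, 330.5, 51.8]
tcp_rot: [-179.9, -0.0, 63.6]
ft_force: [-4.3, 0.8, 5.3]
finger_gap: 13.1
grip_force: 71.6
[ 0.23882911  0.95588957 -0.26392317]
```

```bash
python3 -m handwheel '[[-1,0,0,0,0,0,0.03],[-1,0,0,0,0,0,0.03],[-1,0,0,0,0,0,0],[-1,0,0,0,0,0,0],[-1,0,0,0,0,0,0]]' 70; python3 -c "
from bench import sense;print(sense()['wrist_torque'])"
```

```text
time: 7.5
tool_pos: [562.1, 330.8, 51.8]
tcp_rot: [-180.0, -0.1, 60.3]
ft_force: [-4.0, 3.7, 5.5]
finger_gap: 12.5
grip_force: 75.2
[0.84184938 0.75152825 1.03411481]
```

The torque changed sign, so the knob is at its stop. Now I'll release it and rise.

```bash
python3 -m handwheel '[[-1,0,0,0,0,0,-0.02],[1,0,0,0,0,0,0],[1,0,0,0,0,0,0],[1,0,0,0,0,0,0],[1,0,0,0,0,0,0],[1,0,0,0,0,0,0],[1,0,0,0,0,0,0],[1,0,0,0,0,0,0],[1,0,0,0,0,0,0],[1,0,0,-1.5,0,0,0],[1,0,0,-3,0,0,0],[1,0,0,-3,0,0,0]]' 40
python3 -m handwheel '[[1,0,0,-3.8,0,0,-0.1],[1,0,0,-3.8,0,0,-0.1],[1,0,0,-3.8,0,0,-0.1],[1,0,0,-3.8,0,0,-0.1],[1,0,0,-3.8,0,0,-0.1],[1,0,0,-2,0,0,0],[1,0,0,0,0,0,0],[1,0,0,0,0,0,0]]'
```

```text
time: 8.5
tool_pos: [561.0, 329.5, 126.5]
tcp_rot: [-179.9, 0.2, 61.3]
ft_force: [1.2, -0.0, 0.7]
finger_gap: 85.6
grip_force: 0.0
time: 9.17
tool_pos: [562.8, 330.4, 339.9]
tcp_rot: [179.7, -0.1, 89.9]
ft_force: [0.3, 0.5, -0.8]
finger_gap: 85.7
grip_force: 0.0
```

```bash
python3 -m handwheel '[[1,-2,0.1,0,0,0,-0.014],[1,-3.5,0,0,0,0,0],[1,-3.5,0,0,0,0,0],[1,-3.5,0,0,0,0,0],[1,-3.5,0,0,0,0,0],[1,-3.5,0,0,0,0,0],[1,-3.5,0,0,0,0,0],[1,-3.5,0,0,0,0,0],[1,-3.5,0,0,0,0,0],[1,-3.5,0,0,0,0,0],[1,-3.5,0,0,0,0,0],[1,-3.5,0,0,0,0,0]]'
python3 -m handwheel '[[1,-3.5,0,0,0,0,0],[1,-3.5,0,0,0,0,0],[1,-3.5,0,0,0,0,0],[1,-3.5,0,0,0,0,0],[1,-3.5,0,0,0,0,0],[1,-3,0,3,0,0,0],[1,0,0,3.5,0,0,0],[1,0,0,3.5,0,0,0],[1,0,0,3.5,0,0,0],[1,0,0,3,0,0,0],[1,0,0,0,0,0,0],[1,0,0,0,0,0,0]]'
python3 - <<'E'
from h import *
s=snapshot("top");a=cv2.resize(s["image"][205:275,140:245],None,fx=4,fy=4,interpolation=cv2.INTER_CUBIC)
np.set_printoptions(precision=1,suppress=True)
for n in("top","side"):
    t=snapshot(n)
    for q in ("top_center","dowel_tips","walnut_center"): print(n,q,[(round(r["conf"],2),np.array(r["location"])) for r in place_of(t,q)[:1]])
b=cv2.resize(t["image"][230:370,230:390],None,fx=2,fy=2,interpolation=cv2.INTER_CUBIC)
c=np.zeros((280,740,3),np.uint8);c[:,:420]=a;c[:,420:]=b;cv2.imwrite("pics/c1.png",c[:,:,::-1]);print(sense()["tool_pos"],sense()["tcp_rot"])
E
```

```text
time: 10.17
tool_pos: [567.0, -76.4, 334.6]
tcp_rot: [-179.8, -0.0, 90.7]
ft_force: [0.3, -0.4, -0.8]
finger_gap: 85.6
grip_force: 0.0
time: 11.17
tool_pos: [568.6, -278.0, 168.6]
tcp_rot: [-179.6, -0.2, 90.7]
ft_force: [-0.2, 0.2, 0.9]
finger_gap: 85.5
grip_force: 0.0
top top_center [(0.56, array([ 574. , -281.6,   25.8]))]
top dowel_tips [(0.83, array([576.1, 191. ,  65. ]))]
top walnut_center []
side top_center [(0.82, array([ 574.7, -278.4,   23.9]))]
side dowel_tips [(0.55, array([582. , 189.2,  67.2]))]
side walnut_center [(0.69, array([ 451.5, -258.7,   23.2]))]
[ 571.4 -279.6  173.1] [179.9   0.1  90.7]
```

View pics/c1.png

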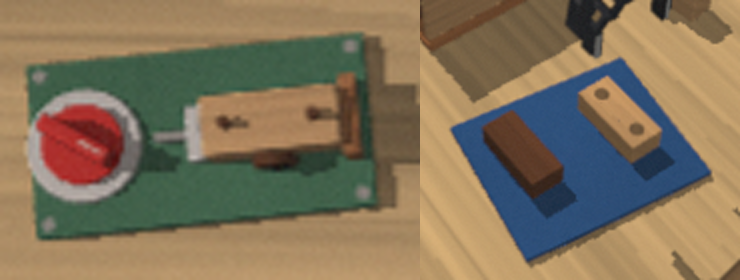

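The crop shows the knob clicked over, with its bar now on the other diagonal at (80,135) and the jaw against the body. The block's holes are at (602,95) and (637,129), still undisturbed. Descending to grasp.

```bash
python3 -m handwheel '[[1,0,0.26,2.5,0,0,0],[1,0,0,2.5,0,0,0],[1,0,0,2.5,0,0,0],[1,0,0,2,0,0,0],[1,0,0,1.5,0,0,0],[1,0,0,1,0,0,0],[1,0,0,1,0,0,0],[1,0,0,0.8,0,0,0],[1,0,0,0.5,0,0,0],[1,0,0,0,0,0,0],[1,0,0,0,0,0,0],[1,0,0,0,0,0,0]]'
```

```text
time: 12.62
tool_pos: [574.1, -279.7, 29.9]
tcp_rot: [179.9, 0.0, 90.7]
ft_force: [-0.2, 0.3, -0.0]
finger_gap: 85.4
grip_force: 0.0
```

```bash
python3 -m handwheel '[[-1,0,0,0,0,0,0],[-1,0,0,0,0,0,0],[-1,0,0,0,0,0,0],[-1,0,0,0,0,0,0],[-1,0,0,0,0,0,0],[-1,0,0,0,0,0,0],[-1,0,0,0,0,0,0],[-1,0,0,0,0,0,0]]' 45
python3 -m handwheel '[[-1,0,0,0,0,0,0],[-1,0,0,-0.5,0,0,0],[-1,0,0,-0.5,0,0,0],[-1,0,0,-1,0,0,0],[-1,0,0,-1,0,0,0],[-1,0,0,-2,0,0,0],[-1,0,0,-2.5,0,0,0],[-1,0,0,-2.5,0,0,0],[-1,0,0,-2.5,0,0,0],[-1,0,0,-2.5,0,0,0],[-1,0,0,-2.5,0,0,0],[-1,0,0,-2.5,0,0,0]]'
```

```text
time: 13.28
tool_pos: [573.9, -279.5, 29.5]
tcp_rot: [180.0, 0.0, 90.7]
ft_force: [-0.1, 0.5, 5.2]
finger_gap: 43.5
grip_force: 47.4
time: 14.28
tool_pos: [573.4, -279.3, 231.4]
tcp_rot: [179.9, 0.0, 90.7]
ft_force: [0.6, -0.1, -2.1]
finger_gap: 43.4
grip_force: 46.7
```

```bash
python3 -m handwheel '[[-1,0,0,-2.7,0,0,0],[-1,0,0,-2.7,0,0,0],[-1,0,0,-2.7,0,0,0],[-1,0,0,-2.7,0,0,0],[-1,1,0,0,0,0,0],[-1,2,0,0,0,0,0],[-1,3,0,0,0,0,0],[-1,3,0,0,0,0,0],[-1,3,0,0,0,0,0],[-1,3,0,0,0,0,0],[-1,3,0,0,0,0,0],[-1,3,0,0,0,0,0]]'
python3 -m handwheel '[[-1,3,0.2,0,0,0,0],[-1,3,0.2,0,0,0,0],[-1,3,0.2,0,0,0,0],[-1,3,0.2,0,0,0,0],[-1,3,0.2,0,0,0,0],[-1,3,0.1,0,0,0,0],[-1,3,0,0,0,0,0],[-1,3,0,0,0,0,0],[-1,1.9,0,0,0,0,-0.05],[-1,0,0,0,0,0,-0.05],[-1,0,0,0,0,0,0],[-1,0,0,0,0,0,0]]'
```

```text
time: 15.28
tool_pos: [570.2, -67.7, 337.5]
tcp_rot: [180.0, 0.0, 90.7]
ft_force: [0.2, -0.4, -0.2]
finger_gap: 43.3
grip_force: 46.8
time: 16.28
tool_pos: [578.1, 189.9, 337.2]
tcp_rot: [180.0, 0.0, 96.4]
ft_force: [-0.2, 0.4, -1.6]
finger_gap: 43.1
grip_force: 46.7
```

```bash
python3 -m handwheel '[[-1,0,0,2,0,0,0],[-1,0,0,3,0,0,0],[-1,0,0,3,0,0,0],[-1,0,0,3,0,0,0],[-1,0,0,3,0,0,0],[-1,0,0,2.5,0,0,0],[-1,0,0,2,0,0,0],[-1,0,0,1.5,0,0,0],[-1,0,0,0.5,0,0,0],[-1,0,0,0,0,0,0],[-1,0,0,0,0,0,0],[-1,0,0,0,0,0,0]]'
python3 - <<'E'
from h import *
np.set_printoptions(precision=1,suppress=True)
im=[]
for n in("side","top"):
    t=snapshot(n)
    for q in ("top_center","dowel_tips","clampknob_grip"): print(n,q,[(round(r["conf"],2),np.array(r["location"])) for r in place_of(t,q)[:1]])
    x0,y0=(180,100) if n=="side" else (140,185)
    im.append(cv2.resize(t["image"][y0:y0+100,x0:x0+100],None,fx=4,fy=4,interpolation=cv2.INTER_CUBIC))
cv2.imwrite("pics/f1.png",np.hstack(im)[:,:,::-1]);print(sense()["tool_pos"],sense()["tcp_rot"],sense()["finger_gap"])
E
```

```text
time: 17.28
tool_pos: [579.5, 189.7, 133.8]
tcp_rot: [179.8, -0.0, 96.4]
ft_force: [0.3, -0.8, -1.4]
finger_gap: 43.1
grip_force: 46.7
side top_center [(0.96, array([579.9, 185.8, 129.1]))]
side dowel_tips [(0.94, array([580.5, 194.2,  69.5]))]
side clampknob_grip [(0.72, array([560.2, 335.6,  47.7]))]
top top_center [(0.47, array([580. , 189.6, 128.5]))]
top dowel_tips [(0.91, array([573. , 188.5,  67.7]))]
top clampknob_grip [(0.52, array([558.2, 331.2,  56.3]))]
[578.5 189.9 132.1] [180.   -0.   96.5] 42.99848880964818
```

View pics/f1.png

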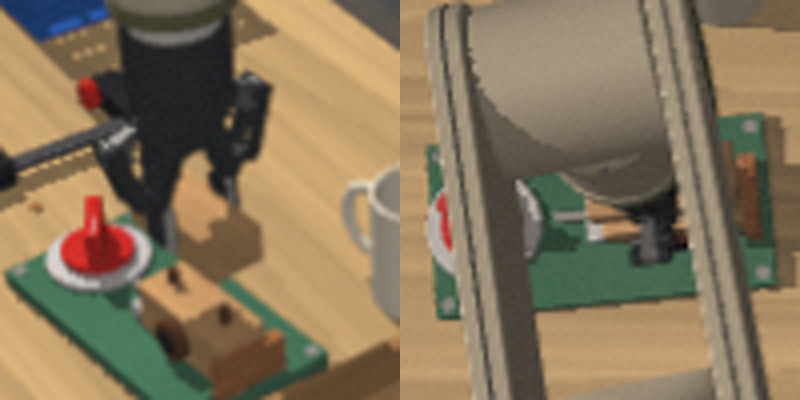

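The side crop shows the held top above the body, dowels visible at (173,272) and (226,313), and the knob bar still turned. I'll cross-check the dowels and holes from the side camera.

Run:
```python
from h import *
np.set_printoptions(precision=1,suppress=True)
s=snapshot("side")
g=lambda x,y,f,ox,oy:[(x+.5)/f-.5+ox,(y+.5)/f-.5+oy]
d=ray(s,[g(173,270,4,180,100),g(226,311,4,180,100)],66);print("dowel side",d,d.mean(0))
d=ray(s,[g(261,163,6,180,140),g(338,226,6,180,140)],66);print("dowel side0",d,d.mean(0))
h=ray(s,[g(182,95,2,230,230),g(217,129,2,230,230)],38);print("holes side",h,h.mean(0))
m=trace(s,"top_center")[0];c=max(cv2.findContours(m["pixels"].astype(np.uint8),0,2)[0],key=cv2.contourArea)[:,0]
from math import *
def box(x,y,z,a):
    R=np.array([[cos(a),-sin(a)],[sin(a),cos(a)]]);P=[]
    for i in(-22,22):
        for j in(-50,50):
            p=R@[i,j]+[x,y]
            for k in(-15,15):P.append([p[0],p[1],z+k])
    return P
p=proj(s,box(578.5,190,125.5,radians(6.5)));print("pred bbox",p.min(0),p.max(0),"seen",c.min(0),c.max(0),m["conf"])
st=sense();print(st["tool_pos"],st["ft_force"])
```

```text
dowel side [[575.8 223.4  66. ]
 [583.5 158.8  66. ]] [579.6 191.1  66. ]
dowel side0 [[577.2 224.7  66. ]
 [583.2 159.6  66. ]] [580.2 192.2  66. ]
holes side [[ 572.5 -251.1   38. ]
 [ 574.6 -313.8   38. ]] [ 573.6 -282.4   38. ]
pred bbox [210.6 141.2] [244.8 171.4] seen [222 144] [244 170] 0.85
[578.4 189.8 131.9] [ 0.  -0.2 -0.6]
```

```bash
python3 -m handwheel '[[-1,0.12,0.05,0,0,0,0],[-1,0.12,0.04,0.6,0,0,0],[-1,0,0,0.6,0,0,0],[-1,0,0,0.6,0,0,0],[-1,0,0,0.6,0,0,0],[-1,0,0,0.6,0,0,0],[-1,0,0,0.3,0,0,0],[-1,0,0,0,0,0,0],[-1,0,0,0,0,0,0],[-1,0,0,0,0,0,0],[-1,0,0,0,0,0,0]]'
python3 - <<'E'
from h import *
np.set_printoptions(precision=1,suppress=True)
t=snapshot("side");save(t,"e1.png",(190,120,270,200),7)
for q in ("top_center","dowel_tips"): print(q,[(round(r["conf"],2),np.array(r["location"])) for r in place_of(t,q)[:1]])
# predicted corners of underside & tips in crop pixels
from math import *
a=radians(6.5);R=np.array([[cos(a),-sin(a)],[sin(a),cos(a)]])
P=[[*(R@[i,j]+[579,191]),z] for z in(77,107) for i in(-22,22) for j in(-50,50)]
print((proj(t,P)-[190,120])*7)
st=sense();print(st["tool_pos"],st["tcp_rot"],st["ft_force"],st["grip_force"])
E
```

```text
time: 18.7
tool_pos: [579.4, 192.4, 99.4]
tcp_rot: [179.9, -0.0, 96.5]
ft_force: [0.9, 0.5, -0.8]
finger_gap: 43.3
grip_force: 46.7
top_center [(0.77, array([578.8, 192.5,  93.5]))]
dowel_tips [(0.76, array([582.2, 195. ,  67.2]))]
[[301.6 424.2]
 [160.3 312. ]
 [388.3 379. ]
 [245.2 270.3]
 [295.9 365.4]
 [152.9 254.2]
 [384.  320.4]
 [239.2 212.8]]
[579.2 192.3  99.2] [180.   -0.   96.5] [-0.4  0.3 -1. ] 46.729363203048706
```

View pics/e1.png

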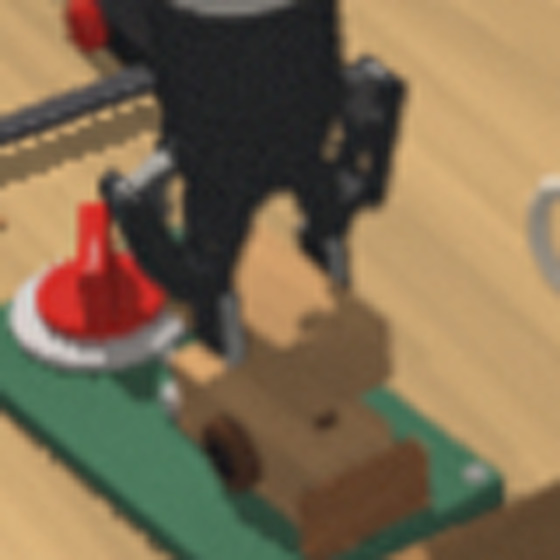

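The side view shows the top held level, its near face's right corner at (388,320) to (388,375), as predicted for an underside at 77 mm. A dowel is visible just beneath it at (325,418), and nothing is touching.

```bash
python3 -m handwheel '[[-1,0,0,0.05,0,0,0],[-1,0,0,0,0,0,0],[-1,0,0,0,0,0,0],[-1,0,0,0,0,0,0]]'; python3 -c "
from bench import hand_in;print(hand_in())"
```

```text
time: 19.18
tool_pos: [579.0, 192.3, 98.3]
tcp_rot: [-180.0, 0.0, 96.5]
ft_force: [0.5, -1.0, -0.5]
finger_gap: 43.3
grip_force: 46.7
the job is handed in; nothing more can be done
None
```

I turned the knob past its detent to the stop and handed in with the camera top held level over the dowels, underside about 10 mm above the tips by my measurements; the hand-in gave no verdict.

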